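# Find the worn rowlock by feel and reject it

### The job

One of the three rowlocks standing in the dark timber has a worn pin. Gently rock them in their sockets across their flat faces, first away from the robot and then back towards it, to feel which one has too much play; then lift that one out and stand it upright and fully home in the hole of the light repair block, and let go. In the end the two sound ones must stand in their sockets as before; leave everything else where it is, and do not force anything.

Things in the scene. Friction and masses are not known exactly. Their poses are not given: they have to be found in the camera images.
- gunwale: fixed piece of dark timber 100 (x) x 360 (y) x 60 mm high; origin at the centre of its underside, on the bench. Three through-holes of 14 mm with brass plates at y = -110, 0 and +110 mm, x = 0, each holding a rowlock with its pin's foot 15 mm above the underside; the rowlocks' x axes lie within 0.25 rad of the timber's x axis
- lock_a: one of three brass rowlocks that look alike (0.3-0.5 kg, loose, swivels in its socket). Origin: underside of its pin; z up. Pin 0-45 mm, hidden in the socket; collar 45-50 mm (diameter 26), resting on the timber; neck 50-77 mm (diameter 16); flat web 75-101 mm (14 thick along its x, 46 wide along y); two horns from the web's ends to 134 mm, 78 over all along y, 36 clear between them
- lock_b: another of the three rowlocks, same shape and origin as lock_a; the three are shuffled over the sockets and any may be the worn one
- lock_c: another of the three rowlocks, same shape and origin as lock_a; the three are shuffled over the sockets and any may be the worn one
- lock_a_web (a point): centre of the web of lock_a, 88 mm above its origin: the place to push (on its x faces) or grip. Pin 13 mm thick if sound, 9 mm if worn, hole 14 mm: pushed to and fro along x here, a sound one gives 3-5 mm in all, the worn one 8 mm or more. Within the play both move easily (it may take 5 N to start), then come up hard; let go, they drop back upright
- lock_b_web (a point): centre of the web of lock_b, on its axis 88 mm above its origin
- lock_c_web (a point): centre of the web of lock_c, on its axis 88 mm above its origin
- block: fixed light-timber repair block 90 (x) x 120 (y) x 60 mm high, left or right of the gunwale; origin at the centre of its underside, on the bench. One chamfered vertical through-hole of 11.5 mm at the centre of its top: the worn 9 mm pin goes in until the collar rests on the top (origin of the rowlock then 15 mm above the bench), a sound 13 mm pin does not enter
- screwbox: black divided plastic box 140x110x40 mm, loose, on the other side of the gunwale from the repair block; origin at the centre of its underside
- varnish: closed round tin 84 mm diameter, 100 mm high, loose, beyond the gunwale; origin at the centre of its underside
- tape: flat plastic ring (empty tape spool), 100 mm outside, 24 mm high, loose, beyond the gunwale; origin at the centre of its underside
- sander: cork sanding block 100x60x30 mm, loose, beyond the gunwale; origin at the centre of its underside
- collar: small brass ring 28 mm outside, 10 mm high, loose, lying on the gunwale's top between two sockets; origin at the centre of its underside
- driver: screwdriver 190 mm long, loose, at the right side; origin on its axis
- mug: white mug, 80 mm diameter, 90 mm high, loose, beyond the gunwale on the left; origin at the centre of its underside
Not all that is in view belongs to the job. What is shaped like the lock_c but purple or red is not meant.

How it is judged:
By the outcome, as a careful person would: the job done as asked, in the order asked, and still so for the second after the job is handed in, with the robot touching nothing.
It also fails if it takes over 72 s, if anything falls off the work surface, if the arm or the gripper's body presses on something with over 40 N, if the wrist force passes 120 N, or if a joint passes its speed limit or range.

### The arm

A 6-joint arm with a two-finger parallel gripper is mounted at the origin on the work surface. World frame = base frame: x ahead of the robot, y to its left, z up, the work surface at z = 0. Lengths are in mm, angles in rad, forces in N, time in s.
With the tool pointing down it reaches from about 350 to 975 mm from the base axis. Payload 4.9 kg.
Tool frame: the origin (TCP) lies at the very end of the fingers, on their centre line; the grasp point (between the pads) lies 19 mm behind it; z points along the fingers, y is the line along which they close (so a half turn about z gives the same grasp; the last joint's range is limited). The gripper opens to 85 mm and grips with 20 to 120 N. Pads are 22 mm wide; open, the fingers measure 114 mm over their backs; the gripper's body (76 mm by 85 mm) begins 54 mm behind the grasp point. The pads swing forward as they close: fully open they stand 13 mm farther back than shut.
Start: joints at [-1.323, 0.053, 1.613, -0, 1.476, -0.119], TCP at [224.137, -583.407, 231.304] pointing down, gripper open.
Joint ranges: [-3.01, 3.01], [-1.01, 2.22], [0.06, 2.58], [-1.02, 4.17], [0.09, 2.62], [-3.14, 3.14]. Speed limits (rad/s): [2.57, 2.57, 3.14, 3.14, 3.14, 3.14].

### API

Orientations are given as a unit quaternion [x, y, z, w].
In Python, from workcell import * gives the robot as it stands.
- The arm moves only by the tool apply_moves, never from a script. Its argument "targets" is a list of rows, each an object of numbers: "gripper": the gripper's target within -1 to 1 (fully open at 1, half-way at 0, shut at -1); "x", "y", "z": the shift along the tool's x, y, z in m; "spin": the turn about the tool's z in degrees. A call has 1 to 10 rows; each row is the pose to reach, as a shift and turn from the pose commanded when the call began, along the tool's axes at that moment; what a row does not reach only later rows make up. A row lasts 1/12 s, in which the tool goes at most 41.7 mm and 7.16 degrees, less where a joint would pass 70% of its speed; a pose out of reach is approached as far as the arm can. A call with a gripper value outside its range is refused whole. The fingers move at their own pace and stop on an object; "squeeze" is the grip in N (left out, the last holds). Time passes only in rows, so rows that repeat a pose let the fingers close. It gives the time, the measured TCP pose, the force and the opening at its end, in the units of the state.
- sense(): the state, without advancing time (a new reading comes with each control period).
- camera(name): name is "scene" or "top" or "wrist"; returns (picture, depth): 480x640x3 uint8, red, green, blue; 480x640 float32, mm along the optical axis (not along the pixel's ray), 0 where there is no reading.
- camera_model(name): a dict with "fovy" (degrees; the focal length in pixels is half the picture's height over the tangent of half this angle, whatever the lens; pixels are square), "cx", "cy" (the principal point, pixels), "k1" (the pictures are not rectified: a ray, as slopes to the right and down, at radius r is drawn at 1 + k1 r^2 times it, then the intrinsics apply), "R" (3x3) and "t" (3): a world point X has camera coordinates R X + t. Camera axes: x right, y down, z forward; pixel columns grow to the right and rows downward; lengths in mm; the calibration is good to about 2 mm. A picture is of the moment at which its call begins: read the wrist's pose just before it. camera_model takes no time and is no camera call; for the wrist camera it gives the pose at the moment of the call.
- hand_in(): hands the job in, once; it reports no verdict.
The state is a dict: "time_s": time; "q": joint angles; "qd": joint speeds; "effort": joint torques, N m; "eef_pos": TCP position; "orientation": TCP orientation; "contact_force": force on the tool from outside, world axes, zero at the start; "wrist_torque": the same for the moment, N m; "grip_width": finger opening in mm.
Only numpy, scipy, OpenCV 4.12 (cv2) and the standard library are available. Lean on these libraries where they do the work, as an engineer would, in place of code of your own. Each camera call takes 0.05 s, during which the arm holds its last target. There are 200 camera calls.

## Working session

There is one attempt and no reset: what is moved stays moved. The work goes in short steps, Python scripts to look and compute and a tool call to move; the robot and the scene stay as the last step left them, time stands still between calls to the robot, and variables do not carry over. Pictures are saved under pics/ and viewed, on a budget of 10 in all, crops included, one or two more only if the job needs it, and the job is handed in when it is done.

Besides the shell and the picture viewer there is one more tool, called after "Emit:" as name(argument=value, ...) on one line, values as JSON. apply_moves: Moves the arm, as the interface text tells. Its arguments: {"type":"object","properties":{"targets":{"type":"array","items":{"type":"object","properties":{"gripper":{"type":"number"},"x":{"type":"number"},"y":{"type":"number"},"z":{"type":"number"},"spin":{"type":"number"}}}},"squeeze":{"type":"number"}},"required":["targets"]}

```bash
ls; mkdir -p pics
cat > h.py <<'E'
from workcell import *
import numpy as np, cv2
def shot(n,f):
    m=camera_model(n); p,d=camera(n); cv2.imwrite('pics/'+f+'.png',p[:,:,::-1]); np.savez('pics/'+f+'.npz',p=p,d=d,**{k:np.array(v) for k,v in m.items()}); return p,d,m
def load(f): 
    z=np.load('pics/'+f+'.npz'); return z
def K(z):
    f=240/np.tan(np.radians(float(z['fovy']))/2); return f
def ray(z,u,v):
    f=K(z); a=np.array([(u-z['cx'])/f,(v-z['cy'])/f]); s=a.copy()
    for _ in range(20): s=a/(1+z['k1']*(s@s))
    R=np.array(z['R']); return R.T@np.array([s[0],s[1],1]), -R.T@np.array(z['t'])
def atz(z,u,v,h):
    d,c=ray(z,u,v); return c+d*(h-c[2])/d[2]
def atd(z,u,v):
    d,c=ray(z,u,v); return c+d*float(z['d'][int(round(v)),int(round(u))])
def proj(z,X):
    c=np.array(z['R'])@np.array(X)+np.array(z['t']); s=c[:2]/c[2]; s=s*(1+z['k1']*(s@s)); return s*K(z)+[float(z['cx']),float(z['cy'])]
E
python3 - <<'E'
from h import *
s=sense(); print(s)
for n in ('scene','top'):
    p,d,m=shot(n,n); print(n,m)
E
```

```text
pics
{'time_s': 0.0, 'q': array([-1.32297450e+00,  5.33590620e-02,  1.61429504e+00,  3.10404239e-05,
        1.47601852e+00, -1.18987554e-01]), 'qd': array([-8.80532624e-04, -8.55205011e-05, -6.98668096e-04, -1.58915361e-03,
        1.80954799e-05,  2.48741639e-04]), 'effort': array([ 1.39433505e-04, -3.93681943e+01, -3.70174420e+01, -9.56367717e-05,
        7.03930607e-03,  1.42936415e-06]), 'eef_pos': array([ 224.01003148, -582.8038844 ,  230.06104317]), 'orientation': array([ 9.83228190e-01,  1.82376656e-01, -5.15296007e-05, -1.03882316e-03]), 'contact_force': array([ 0.1054164 ,  0.14880876, -0.88845287]), 'wrist_torque': array([ 0.01698079, -0.0218367 , -0.03117071]), 'grip_width': 85.142473742106}
scene {'fovy': 52.751413808055034, 'cx': 318.1587613090108, 'cy': 241.77846844088648, 'k1': 0.014805839339518628, 'R': array([[ 0.57496799,  0.81808633, -0.01210675],
       [ 0.43527133, -0.31838017, -0.84212406],
       [-0.69278473,  0.47892466, -0.53914793]]), 't': array([-252.07376602, -187.54107135, 1586.56095734])}
top {'fovy': 55.20797436632468, 'cx': 319.48600258387836, 'cy': 239.30051076170815, 'k1': -0.12011811272143538, 'R': array([[ 0.02158097, -0.99976312, -0.0028221 ],
       [-0.99739188, -0.02133515, -0.068951  ],
       [ 0.06887446,  0.00430277, -0.99761606]]), 't': array([ -90.43759614,  558.53241121, 1241.13875567])}
```

View pics/top.png

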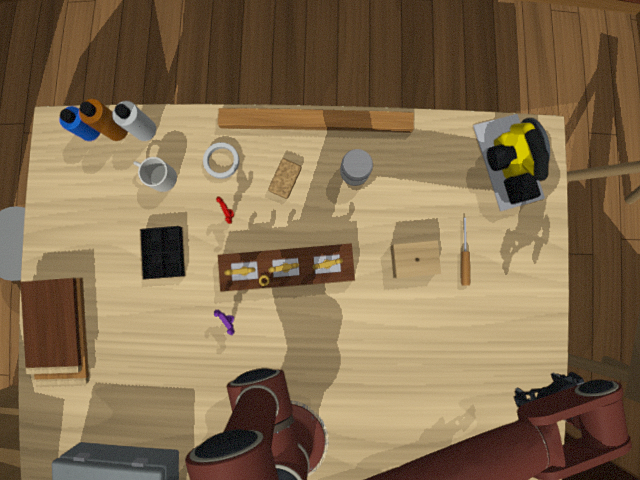

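View pics/scene.png

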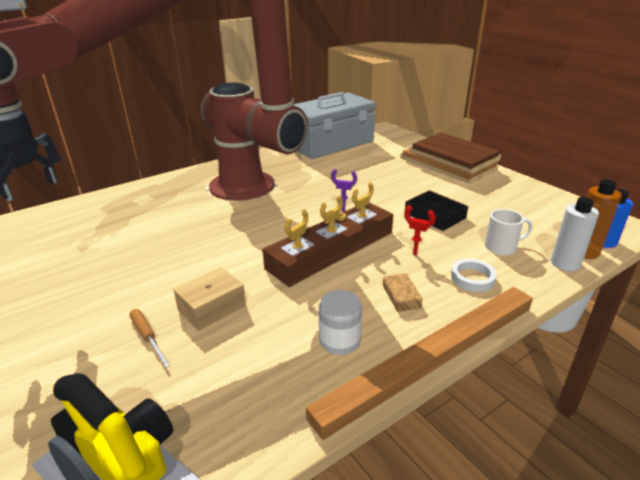

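The top view shows the gunwale at about (286,267), with locks at about (240,271), (285,267) and (328,264). The block hole is near (417,259). The purple and red decoys are at (225,322) and (226,210). I'll enlarge both views.

Run:
```python
from h import *
p=cv2.imread('pics/top.png')[235:305,205:455]
cv2.imwrite('pics/topc.png',cv2.resize(p,None,fx=3.2,fy=3.2,interpolation=cv2.INTER_CUBIC))
p2=cv2.imread('pics/scene.png')[165:325,165:405]
a=cv2.resize(p,None,fx=3.2,fy=3.2,interpolation=cv2.INTER_CUBIC); b=cv2.resize(p2,None,fx=2.3,fy=2.3,interpolation=cv2.INTER_CUBIC)
o=np.zeros((600,800,3),np.uint8); o[:a.shape[0],:a.shape[1]]=a; o[226:226+b.shape[0],:b.shape[1]]=b[:374]
cv2.imwrite('pics/c1.png',o)
z=load('top')
for u,v in [(240,271),(285,267),(328,264),(417,259),(300,285),(400,270),(264,281)]: print(u,v,atd(z,u,v).round(1))
# top-surface gunwale & block via depth
H=[];
d=z['d']
for v in range(230,305):
  for u in range(205,455):
    if d[v,u]>0: X=atd(z,u,v); H.append((u,v,*X))
H=np.array(H)
for lo,hi,n in [(205,370,'gun'),(380,445,'block')]:
    s=H[(H[:,0]>lo)&(H[:,0]<hi)&(abs(H[:,4]-60)<8)]
    r=cv2.minAreaRect(s[:,2:4].astype(np.float32)); print(n,r,s[:,4].mean())
s=H[(H[:,0]<370)&(H[:,4]>85)]
km=cv2.kmeans(s[:,2:4].astype(np.float32),3,None,(3,50,.1),5,cv2.KMEANS_PP_CENTERS)
for k in range(3):
    q=s[km[1][:,0]==k]; r=cv2.minAreaRect(q[:,2:4].astype(np.float32)); print(km[2][k],len(q),r,q[:,4].max())
```

```text
240 271 [468.9 120.6 117.4]
285 267 [481.6   6.6 118.1]
328 264 [ 491.6 -101.7  118.1]
417 259 [ 511.2 -344.2   36.6]
300 285 [435.4 -29.7  59.4]
400 270 [ 480.4 -293.7   61.8]
264 281 [443.8  65.7  62.2]
gun ((480.88043212890625, 9.989059448242188), (100.27975463867188, 359.9815673828125), 6.108598232269287) 60.34122923419445
block ((510.39508056640625, -339.18341064453125), (90.50144958496094, 120.54363250732422), 6.433717250823975) 59.57782682831491
[469.08795  119.183716] 167 ((469.1356201171875, 118.56135559082031), (15.657270431518555, 73.3832778930664), 5.687821388244629) 154.16501926905016
[492.58862 -99.56387] 165 ((492.80670166015625, -99.82492065429688), (14.057343482971191, 74.85323333740234), 15.070981979370117) 152.93760921926855
[480.4903    10.321953] 167 ((480.53216552734375, 10.354011535644531), (14.24888801574707, 76.44989776611328), 10.776467323303223) 151.9156671275946
```

View pics/c1.png

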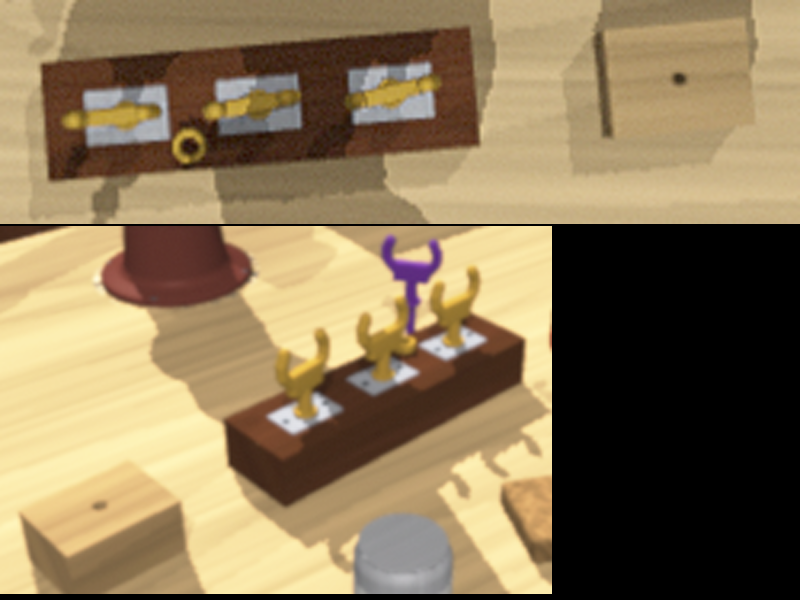

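The crop shows all three locks upright with their webs roughly across the timber. The block hole is at crop (679,78), which is full-image pixel (417.2,259.4). The screw collar ring lies between the left and middle locks. Next I'll measure the hole and the shift to the right lock.

```bash
cat >> h.py <<'E'
from scipy.spatial.transform import Rotation as Ro
def plan(X,yaw):
    s=sense(); R=Ro.from_quat(s['orientation']).as_matrix(); e=np.array(X)-s['eef_pos']; sh=R.T@e
    hd=np.degrees(np.arctan2(R[1,1],R[0,1])); sp=-((yaw-hd+180)%360-180)
    print('t',round(s['time_s'],2),'pos',s['eef_pos'].round(1),'yhead',round(hd,2),'F',s['contact_force'].round(1),'w',round(s['grip_width'],1)); print('shift m',(sh/1000).round(4),'spin',round(sp,2))
E
python3 - <<'E'
from h import *
z=load('top'); print(atz(z,417.2,259.4,60), atz(z,417.0,259.2,60))
g=cv2.cvtColor(z['p'],cv2.COLOR_RGB2GRAY).astype(float)[253:266,410:425]; w=np.clip(110-g,0,None); v,u=np.mgrid[253:266,410:425]
print(g.astype(int)); u0,v0=(u*w).sum()/w.sum(),(v*w).sum()/w.sum(); print(u0,v0,atz(z,u0,v0,58))
z=load('scene'); print('scene',atz(z,208.5,286.5,60))
plan((492.7,-99.6,200),15.1)
E
```

```text
[ 509.46655726 -339.82108661   60.        ] [ 509.98855901 -339.27827903   60.        ]
[[146 145 150 149 147 149 144 151 148 150 150 149 152 151 151]
 [154 150 150 153 154 154 151 153 154 152 152 149 154 152 153]
 [155 151 155 156 152 153 154 153 152 155 151 152 150 152 154]
 [155 153 150 153 150 153 150 150 150 152 154 154 153 156 151]
 [155 153 153 156 150 139 129 128 139 147 153 144 151 150 149]
 [149 150 145 150 140 105  65  62  91 122 138 143 143 143 145]
 [146 143 145 141 130  89  50  51  59 107 139 140 142 142 146]
 [143 142 150 146 137 104  66  60  74 113 141 145 146 140 145]
 [149 148 146 151 151 129 110 104 116 133 146 151 149 150 149]
 [153 151 153 152 155 152 147 142 148 154 151 150 148 148 151]
 [149 151 148 151 151 149 153 153 151 154 149 149 149 148 149]
 [151 153 148 151 150 151 149 151 148 153 153 155 154 153 153]
 [151 156 151 151 156 151 153 154 155 155 152 155 155 155 155]]
416.77704194260485 259.06843267108167 [ 510.38768763 -339.09439823   58.        ]
scene [ 517.13905795 -340.27578679   60.        ]
t 0.1 pos [ 224.  -582.9  230.2] yhead -68.98 F [0.  0.5 0. ] w 85.2
shift m [ 0.4241 -0.3547  0.0309] spin -84.08
```

Emit:
apply_moves(targets=[{"x": 0.424,"y": -0.355,"z": 0.03,"spin": -84,"gripper": -0.25},{"x": 0.424,"y": -0.355,"z": 0.03,"spin": -84,"gripper": -0.25},{"x": 0.424,"y": -0.355,"z": 0.03,"spin": -84,"gripper": -0.25},{"x": 0.424,"y": -0.355,"z": 0.03,"spin": -84,"gripper": -0.25},{"x": 0.424,"y": -0.355,"z": 0.03,"spin": -84,"gripper": -0.25},{"x": 0.424,"y": -0.355,"z": 0.03,"spin": -84,"gripper": -0.25},{"x": 0.424,"y": -0.355,"z": 0.03,"spin": -84,"gripper": -0.25},{"x": 0.424,"y": -0.355,"z": 0.03,"spin": -84,"gripper": -0.25},{"x": 0.424,"y": -0.355,"z": 0.03,"spin": -84,"gripper": -0.25},{"x": 0.424,"y": -0.355,"z": 0.03,"spin": -84,"gripper": -0.25}], squeeze=30)

```text
time_s: 0.93
eef_pos: [426.4, -217.6, 208.3]
orientation: [0.689, 0.725, 0.0, -0.0]
contact_force: [0.4, -0.7, 0.2]
grip_width: 32.0
```

```bash
python3 -c "
from h import *
plan((492.7,-99.6,200),15.1)"
```

```text
t 0.93 pos [ 426.4 -217.6  208.3] yhead 2.97 F [ 0.4 -0.7  0.2] w 32.0
shift m [0.1144 0.0723 0.0083] spin -12.13
```

Emit:
apply_moves(targets=[{"x": 0.114,"y": 0.072,"z": 0.008,"spin": -12},{"x": 0.114,"y": 0.072,"z": 0.008,"spin": -12},{"x": 0.114,"y": 0.072,"z": 0.008,"spin": -12},{"x": 0.114,"y": 0.072,"z": 0.008,"spin": -12},{"x": 0.114,"y": 0.072,"z": 0.008,"spin": -12},{"x": 0.114,"y": 0.072,"z": 0.008,"spin": -12}])

```text
invalid input
```

```bash
python3 -c "
from h import *
plan((492.7,-99.6,170),15.1)
p,d,m=shot('wrist','w1')
z=load('w1')
print(proj(z,(492.7,-99.6,116)),m['t'],m['R'])"
```

```text
t 0.93 pos [ 426.4 -217.6  208.3] yhead 2.97 F [ 0.4 -0.7  0.2] w 32.0
shift m [0.1144 0.0723 0.0383] spin -12.13
[447.25496753  61.67990279] [-414.05040579 -261.67459739  281.2145913 ] [[ 9.98645102e-01  5.20378318e-02  1.57199406e-04]
 [ 4.91478488e-02 -9.44168287e-01  3.25777124e-01]
 [ 1.71011579e-02 -3.25328003e-01 -9.45446583e-01]]
```

View pics/w1.png

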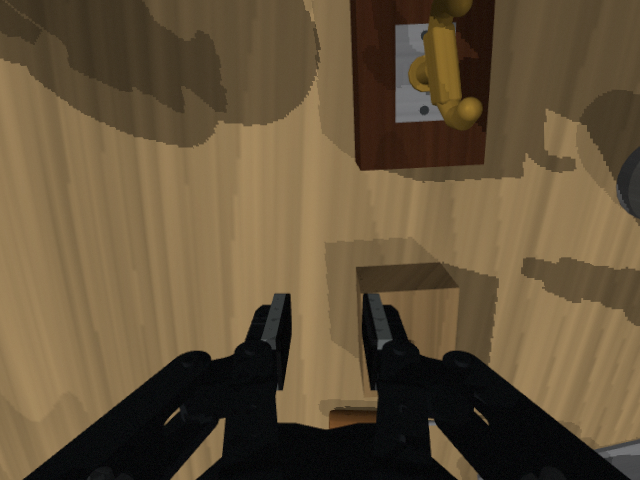

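That move was refused, presumably because its rows had no gripper value. The wrist picture still shows the right lock's web centred near (443,62), against a predicted (447,62), so the positions agree.

Emit:
apply_moves(targets=[{"x": 0.114,"y": 0.072,"z": 0.008,"spin": -12,"gripper": -0.25},{"x": 0.114,"y": 0.072,"z": 0.008,"spin": -12,"gripper": -0.25},{"x": 0.114,"y": 0.072,"z": 0.008,"spin": -12,"gripper": -0.25},{"x": 0.114,"y": 0.072,"z": 0.008,"spin": -12,"gripper": -0.25},{"x": 0.114,"y": 0.072,"z": 0.008,"spin": -12,"gripper": -0.25},{"x": 0.114,"y": 0.072,"z": 0.008,"spin": -12,"gripper": -0.25}])

```text
time_s: 1.48
eef_pos: [492.5, -102.4, 200.3]
orientation: [0.611, 0.792, -0.001, -0.0]
contact_force: [-0.4, -0.3, 0.0]
grip_width: 32.2
```

```bash
python3 -c "
from h import *
plan((492.7,-99.6,87),15.1)
p,d,m=shot('wrist','w2')
z=load('w2')
print(proj(z,(492.7,-99.6,116)))"
```

```text
t 1.48 pos [ 492.5 -102.4  200.3] yhead 14.69 F [-0.4 -0.3  0. ] w 32.2
shift m [0.0027 0.001  0.1133] spin -0.41
[328.56397831 241.22021983]
```

View pics/w2.png

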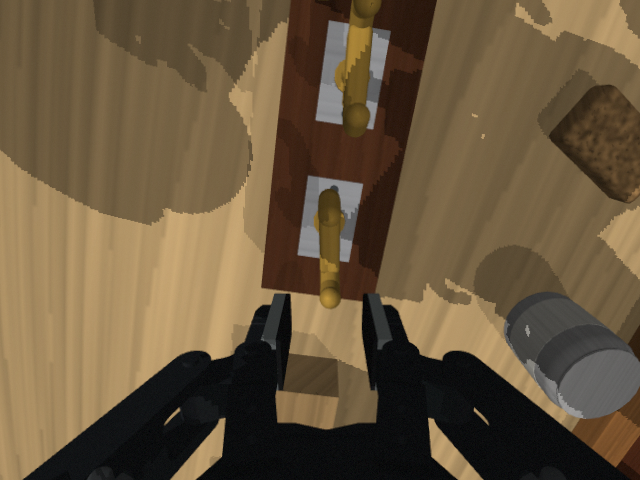

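The wrist view shows the right lock's web at (330,240), matching the prediction of (329,241), aligned and centred between the fingers at 275 and 378. I'll descend to straddle it.

Emit:
apply_moves(targets=[{"x": 0.003,"y": 0.001,"z": 0.035,"gripper": -0.25},{"x": 0.003,"y": 0.001,"z": 0.065,"gripper": -0.25},{"x": 0.003,"y": 0.001,"z": 0.09,"gripper": -0.25},{"x": 0.003,"y": 0.001,"z": 0.105,"gripper": -0.25},{"x": 0.003,"y": 0.001,"z": 0.113,"gripper": -0.25},{"x": 0.003,"y": 0.001,"z": 0.113,"gripper": -0.25},{"x": 0.003,"y": 0.001,"z": 0.113,"gripper": -0.25}])

```text
invalid input
```

Emit:
apply_moves(targets=[{"y": 0.001,"gripper": -0.25},{"y": 0.002,"gripper": -0.25},{"y": 0.003,"gripper": -0.25},{"y": 0.004,"gripper": -0.25},{"y": 0.005,"gripper": -0.25},{"y": 0.006,"gripper": -0.25},{"y": 0.006,"gripper": -0.25}])

```text
invalid input
```

Emit:
apply_moves(targets=[{"x": 0.003,"y": 0.001,"z": 0.035,"spin": 0,"gripper": -0.25},{"x": 0.003,"y": 0.001,"z": 0.065,"spin": 0,"gripper": -0.25},{"x": 0.003,"y": 0.001,"z": 0.09,"spin": 0,"gripper": -0.25},{"x": 0.003,"y": 0.001,"z": 0.105,"spin": 0,"gripper": -0.25},{"x": 0.003,"y": 0.001,"z": 0.113,"spin": 0,"gripper": -0.25},{"x": 0.003,"y": 0.001,"z": 0.113,"spin": 0,"gripper": -0.25},{"x": 0.003,"y": 0.001,"z": 0.113,"spin": 0,"gripper": -0.25}])

```text
time_s: 2.12
eef_pos: [493.1, -100.4, 88.3]
orientation: [0.612, 0.791, 0.0, 0.0]
contact_force: [0.0, -0.7, 0.7]
grip_width: 32.0
```

Emit:
apply_moves(targets=[{"x": 0,"y": 0.001,"z": 0,"spin": 0,"gripper": -0.25},{"x": 0,"y": 0.002,"z": 0,"spin": 0,"gripper": -0.25},{"x": 0,"y": 0.003,"z": 0,"spin": 0,"gripper": -0.25},{"x": 0,"y": 0.004,"z": 0,"spin": 0,"gripper": -0.25},{"x": 0,"y": 0.005,"z": 0,"spin": 0,"gripper": -0.25},{"x": 0,"y": 0.006,"z": 0,"spin": 0,"gripper": -0.25}])

```text
time_s: 2.62
eef_pos: [499.1, -97.7, 88.0]
orientation: [0.611, 0.791, 0.0, 0.0]
contact_force: [0.7, -0.5, 0.2]
grip_width: 31.9
```

Emit:
apply_moves(targets=[{"x": 0,"y": 0.001,"z": 0,"spin": 0,"gripper": -0.25},{"x": 0,"y": 0.002,"z": 0,"spin": 0,"gripper": -0.25}])

```text
time_s: 2.78
eef_pos: [500.9, -97.2, 87.7]
orientation: [0.611, 0.791, -0.0, -0.0]
contact_force: [-0.6, 0.5, 0.3]
grip_width: 32.0
```

Emit:
apply_moves(targets=[{"x": 0,"y": 0.0005,"z": 0,"spin": 0,"gripper": -0.25},{"x": 0,"y": 0.001,"z": 0,"spin": 0,"gripper": -0.25}])

```text
time_s: 2.95
eef_pos: [501.5, -97.0, 87.6]
orientation: [0.611, 0.791, -0.0, -0.0]
contact_force: [-1.2, -0.9, 1.0]
grip_width: 32.0
```

Emit:
apply_moves(targets=[{"x": 0,"y": 0.0005,"z": 0,"spin": 0,"gripper": -0.25},{"x": 0,"y": 0.001,"z": 0,"spin": 0,"gripper": -0.25}])

```text
time_s: 3.12
eef_pos: [502.2, -96.9, 87.7]
orientation: [0.611, 0.791, -0.001, -0.001]
contact_force: [-2.2, -1.7, 3.4]
grip_width: 32.0
```

Emit:
apply_moves(targets=[{"x": 0,"y": 0.0005,"z": 0,"spin": 0,"gripper": -0.25},{"x": 0,"y": 0.001,"z": 0,"spin": 0,"gripper": -0.25}])

```text
time_s: 3.28
eef_pos: [503.5, -96.7, 87.9]
orientation: [0.611, 0.791, -0.0, -0.0]
contact_force: [-2.9, -1.2, 2.6]
grip_width: 31.9
```

Contact starts at about +9 mm and the lock is now moving.

Emit:
apply_moves(targets=[{"x": 0,"y": 0.0005,"z": 0,"spin": 0,"gripper": -0.25},{"x": 0,"y": 0.001,"z": 0,"spin": 0,"gripper": -0.25}])

```text
time_s: 3.45
eef_pos: [504.0, -96.5, 87.8]
orientation: [0.611, 0.791, -0.001, -0.001]
contact_force: [-5.8, -1.6, 4.5]
grip_width: 32.0
```

Emit:
apply_moves(targets=[{"x": 0,"y": 0.0005,"z": 0,"spin": 0,"gripper": -0.25},{"x": 0,"y": 0.001,"z": 0,"spin": 0,"gripper": -0.25}])

```text
time_s: 3.62
eef_pos: [504.9, -96.3, 88.0]
orientation: [0.611, 0.791, -0.001, -0.001]
contact_force: [-6.6, -1.2, 5.7]
grip_width: 32.1
```

Emit:
apply_moves(targets=[{"x": 0,"y": 0.0005,"z": 0,"spin": 0,"gripper": -0.25},{"x": 0,"y": 0.001,"z": 0,"spin": 0,"gripper": -0.25}])

```text
time_s: 3.78
eef_pos: [505.9, -96.2, 88.1]
orientation: [0.611, 0.791, -0.001, -0.001]
contact_force: [-6.9, -1.4, 7.0]
grip_width: 31.9
```

Emit:
apply_moves(targets=[{"x": 0,"y": 0.0005,"z": 0,"spin": 0,"gripper": -0.25},{"x": 0,"y": 0.001,"z": 0,"spin": 0,"gripper": -0.25}])

```text
time_s: 3.95
eef_pos: [506.9, -96.0, 88.3]
orientation: [0.611, 0.791, -0.001, -0.001]
contact_force: [-7.2, -1.5, 8.3]
grip_width: 31.6
```

Emit:
apply_moves(targets=[{"x": 0,"y": 0.0005,"z": 0,"spin": 0,"gripper": -0.25},{"x": 0,"y": 0.001,"z": 0,"spin": 0,"gripper": -0.25}])

```text
time_s: 4.12
eef_pos: [507.8, -95.8, 88.4]
orientation: [0.611, 0.791, -0.001, -0.001]
contact_force: [-8.2, -1.7, 8.4]
grip_width: 32.0
```

Emit:
apply_moves(targets=[{"x": 0,"y": 0.0005,"z": 0,"spin": 0,"gripper": -0.25},{"x": 0,"y": 0.0005,"z": 0,"spin": 0,"gripper": -0.25}])

```text
time_s: 4.28
eef_pos: [508.5, -95.7, 88.6]
orientation: [0.611, 0.791, -0.001, -0.001]
contact_force: [-7.6, -1.5, 9.9]
grip_width: 31.8
```

```bash
python3 -c "
from h import *
plan((492.7,-99.6,87),15.1)
p,d,m=shot('wrist','w3'); print(m['t'])"
```

```text
t 4.28 pos [508.5 -95.7  88.6] yhead 14.65 F [-7.6 -1.5  9.9] w 31.8
shift m [ 0.0002 -0.0162  0.0016] spin -0.45
[-466.9024525  -205.68834307  174.85623493]
```

View pics/w3.png

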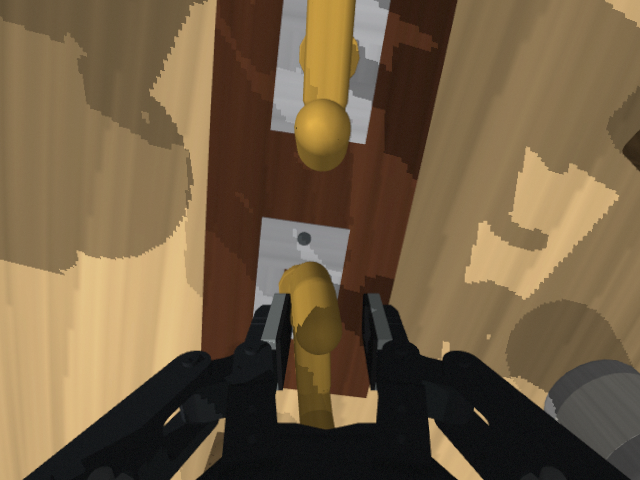

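The lock's horn has tipped away from the robot, near (310,310). It has moved about 6.5 mm past first contact at under 8 N, already more than a sound one gives in all. Now I'll rock it back towards the robot.

Emit:
apply_moves(targets=[{"x": 0,"y": -0.002,"z": 0,"spin": 0,"gripper": -0.25},{"x": 0,"y": -0.004,"z": 0,"spin": 0,"gripper": -0.25},{"x": 0,"y": -0.006,"z": 0,"spin": 0,"gripper": -0.25},{"x": 0,"y": -0.009,"z": 0,"spin": 0,"gripper": -0.25},{"x": 0,"y": -0.012,"z": 0,"spin": 0,"gripper": -0.25},{"x": 0,"y": -0.015,"z": 0,"spin": 0,"gripper": -0.25},{"x": 0,"y": -0.018,"z": 0,"spin": 0,"gripper": -0.25},{"x": 0,"y": -0.021,"z": 0,"spin": 0,"gripper": -0.25}])

```text
time_s: 5.0
eef_pos: [488.4, -100.5, 87.7]
orientation: [0.611, 0.791, 0.0, 0.0]
contact_force: [0.1, 0.1, 0.0]
grip_width: 32.3
```

Emit:
apply_moves(targets=[{"x": 0,"y": -0.001,"z": 0,"spin": 0,"gripper": -0.25},{"x": 0,"y": -0.002,"z": 0,"spin": 0,"gripper": -0.25}])

```text
time_s: 5.17
eef_pos: [487.2, -101.0, 88.0]
orientation: [0.611, 0.791, 0.001, 0.001]
contact_force: [2.8, 1.4, -0.5]
grip_width: 32.2
```

Emit:
apply_moves(targets=[{"x": 0,"y": -0.0005,"z": 0,"spin": 0,"gripper": -0.25},{"x": 0,"y": -0.001,"z": 0,"spin": 0,"gripper": -0.25}])

```text
time_s: 5.33
eef_pos: [486.4, -101.2, 88.2]
orientation: [0.611, 0.791, 0.001, 0.001]
contact_force: [2.1, 1.1, -0.5]
grip_width: 32.4
```

Emit:
apply_moves(targets=[{"x": 0,"y": -0.0005,"z": 0,"spin": 0,"gripper": -0.25},{"x": 0,"y": -0.001,"z": 0,"spin": 0,"gripper": -0.25}])

```text
time_s: 5.5
eef_pos: [485.5, -101.5, 88.3]
orientation: [0.611, 0.791, 0.0, 0.001]
contact_force: [4.0, 0.9, 0.9]
grip_width: 32.0
```

Emit:
apply_moves(targets=[{"x": 0,"y": -0.0005,"z": 0,"spin": 0,"gripper": -0.25},{"x": 0,"y": -0.001,"z": 0,"spin": 0,"gripper": -0.25}])

```text
time_s: 5.67
eef_pos: [484.6, -101.8, 88.4]
orientation: [0.611, 0.791, 0.001, 0.001]
contact_force: [4.0, 1.9, 1.9]
grip_width: 32.2
```

Emit:
apply_moves(targets=[{"x": 0,"y": -0.0005,"z": 0,"spin": 0,"gripper": -0.25},{"x": 0,"y": -0.001,"z": 0,"spin": 0,"gripper": -0.25}])

```text
time_s: 5.83
eef_pos: [483.7, -102.1, 88.5]
orientation: [0.611, 0.791, 0.001, 0.001]
contact_force: [5.6, 1.6, 3.9]
grip_width: 32.1
```

Emit:
apply_moves(targets=[{"x": 0,"y": -0.0005,"z": 0,"spin": 0,"gripper": -0.25},{"x": 0,"y": -0.001,"z": 0,"spin": 0,"gripper": -0.25}])

```text
time_s: 6.0
eef_pos: [482.9, -102.4, 88.7]
orientation: [0.611, 0.791, 0.001, 0.001]
contact_force: [4.5, 1.3, 4.7]
grip_width: 31.7
```

Emit:
apply_moves(targets=[{"x": 0,"y": -0.0005,"z": 0,"spin": 0,"gripper": -0.25},{"x": 0,"y": -0.001,"z": 0,"spin": 0,"gripper": -0.25}])

```text
time_s: 6.17
eef_pos: [482.1, -102.7, 88.9]
orientation: [0.611, 0.791, 0.001, 0.001]
contact_force: [6.0, 1.7, 4.8]
grip_width: 32.0
```

Emit:
apply_moves(targets=[{"x": 0,"y": -0.0005,"z": 0,"spin": 0,"gripper": -0.25},{"x": 0,"y": -0.001,"z": 0,"spin": 0,"gripper": -0.25}])

```text
time_s: 6.33
eef_pos: [481.3, -103.0, 89.0]
orientation: [0.611, 0.791, 0.001, 0.002]
contact_force: [5.3, 1.4, 4.8]
grip_width: 31.8
```

The right lock travels about 28 mm between the two ends. Less the 18 mm gap, that is about 10 mm of play at a steady 5-8 N, so it feels worn. I'll check the other two to confirm.

Emit:
apply_moves(targets=[{"x": 0,"y": 0.003,"z": 0,"spin": 0,"gripper": -0.25},{"x": 0,"y": 0.006,"z": 0,"spin": 0,"gripper": -0.25},{"x": 0,"y": 0.009,"z": 0,"spin": 0,"gripper": -0.25},{"x": 0,"y": 0.0115,"z": 0,"spin": 0,"gripper": -0.25},{"x": 0,"y": 0.0115,"z": -0.015,"spin": 0,"gripper": -0.25},{"x": 0,"y": 0.0115,"z": -0.045,"spin": 0,"gripper": -0.25},{"x": 0,"y": 0.0115,"z": -0.085,"spin": 0,"gripper": -0.25},{"x": 0,"y": 0.0115,"z": -0.085,"spin": 0,"gripper": -0.25}])

```text
time_s: 7.0
eef_pos: [494.6, -101.2, 180.3]
orientation: [0.611, 0.791, 0.001, 0.005]
contact_force: [2.1, -0.8, 1.9]
grip_width: 32.0
```

```bash
python3 -c "
from h import *
plan((480.6,10.2,175),10.8)"
```

```text
t 7.0 pos [ 494.6 -101.2  180.3] yhead 14.64 F [ 2.1 -0.8  1.9] w 32.0
shift m [0.1114 0.0145 0.0047] spin 3.84
```

Emit:
apply_moves(targets=[{"x": 0.04,"y": 0.005,"z": 0.005,"spin": 2,"gripper": -0.25},{"x": 0.08,"y": 0.01,"z": 0.005,"spin": 4,"gripper": -0.25},{"x": 0.111,"y": 0.0145,"z": 0.005,"spin": 4,"gripper": -0.25},{"x": 0.111,"y": 0.0145,"z": 0.005,"spin": 4,"gripper": -0.25},{"x": 0.111,"y": 0.0145,"z": 0.005,"spin": 4,"gripper": -0.25}])

```text
time_s: 7.42
eef_pos: [476.3, 12.4, 166.9]
orientation: [0.637, 0.771, -0.001, -0.001]
contact_force: [-0.4, -0.5, 0.1]
grip_width: 32.1
```

```bash
python3 -c "
from h import *
plan((480.6,10.2,88),10.8)"
```

```text
t 7.42 pos [476.3  12.4 166.9] yhead 10.82 F [-0.4 -0.5  0.1] w 32.1
shift m [-0.003   0.0039  0.0789] spin 0.02
```

Emit:
apply_moves(targets=[{"x": -0.003,"y": 0.004,"z": 0.005,"spin": 0,"gripper": -0.25},{"x": -0.003,"y": 0.004,"z": 0.03,"spin": 0,"gripper": -0.25},{"x": -0.003,"y": 0.004,"z": 0.055,"spin": 0,"gripper": -0.25},{"x": -0.003,"y": 0.004,"z": 0.072,"spin": 0,"gripper": -0.25},{"x": -0.003,"y": 0.004,"z": 0.079,"spin": 0,"gripper": -0.25},{"x": -0.003,"y": 0.004,"z": 0.079,"spin": 0,"gripper": -0.25}])

```text
time_s: 7.92
eef_pos: [480.0, 8.1, 86.0]
orientation: [0.639, 0.769, -0.002, -0.002]
contact_force: [-0.6, -0.0, 0.5]
grip_width: 32.1
```

Emit:
apply_moves(targets=[{"x": 0,"y": 0.0015,"z": 0,"spin": 0,"gripper": -0.25},{"x": 0,"y": 0.003,"z": 0,"spin": 0,"gripper": -0.25},{"x": 0,"y": 0.0045,"z": 0,"spin": 0,"gripper": -0.25},{"x": 0,"y": 0.006,"z": 0,"spin": 0,"gripper": -0.25},{"x": 0,"y": 0.007,"z": 0,"spin": 0,"gripper": -0.25}])

```text
time_s: 8.33
eef_pos: [489.4, 10.3, 89.8]
orientation: [0.638, 0.77, 0.0, 0.001]
contact_force: [0.5, -0.3, 0.2]
grip_width: 32.4
```

Emit:
apply_moves(targets=[{"x": 0,"y": 0.0005,"z": 0,"spin": 0,"gripper": -0.25},{"x": 0,"y": 0.001,"z": 0,"spin": 0,"gripper": -0.25}])

```text
time_s: 8.5
eef_pos: [489.7, 10.6, 89.1]
orientation: [0.638, 0.77, 0.0, 0.0]
contact_force: [-0.2, 0.0, -1.6]
grip_width: 32.1
```

Emit:
apply_moves(targets=[{"x": 0,"y": 0.0005,"z": 0,"spin": 0,"gripper": -0.25},{"x": 0,"y": 0.001,"z": 0,"spin": 0,"gripper": -0.25}])

```text
time_s: 8.67
eef_pos: [490.2, 10.7, 88.7]
orientation: [0.638, 0.77, -0.0, -0.0]
contact_force: [-0.8, -0.2, 1.3]
grip_width: 31.7
```

Emit:
apply_moves(targets=[{"x": 0,"y": 0.0005,"z": 0,"spin": 0,"gripper": -0.25},{"x": 0,"y": 0.001,"z": 0,"spin": 0,"gripper": -0.25}])

```text
time_s: 8.83
eef_pos: [491.0, 10.8, 88.7]
orientation: [0.638, 0.77, -0.0, -0.0]
contact_force: [-3.0, 0.6, 1.9]
grip_width: 31.9
```

Emit:
apply_moves(targets=[{"x": 0,"y": 0.0005,"z": 0,"spin": 0,"gripper": -0.25},{"x": 0,"y": 0.001,"z": 0,"spin": 0,"gripper": -0.25}])

```text
time_s: 9.0
eef_pos: [491.7, 10.9, 88.6]
orientation: [0.639, 0.77, -0.001, -0.001]
contact_force: [-5.3, -2.2, 5.0]
grip_width: 32.3
```

Emit:
apply_moves(targets=[{"x": 0,"y": 0.0005,"z": 0,"spin": 0,"gripper": -0.25},{"x": 0,"y": 0.001,"z": 0,"spin": 0,"gripper": -0.25}])

```text
time_s: 9.17
eef_pos: [492.7, 11.1, 88.9]
orientation: [0.638, 0.77, -0.001, -0.001]
contact_force: [-6.4, -1.6, 5.6]
grip_width: 32.0
```

Emit:
apply_moves(targets=[{"x": 0,"y": 0.0005,"z": 0,"spin": 0,"gripper": -0.25},{"x": 0,"y": 0.001,"z": 0,"spin": 0,"gripper": -0.25}])

```text
time_s: 9.33
eef_pos: [493.1, 11.1, 88.8]
orientation: [0.638, 0.77, -0.002, -0.001]
contact_force: [-9.1, -2.2, 7.9]
grip_width: 32.2
```

Emit:
apply_moves(targets=[{"x": 0,"y": 0.0005,"z": 0,"spin": 0,"gripper": -0.25},{"x": 0,"y": 0.0005,"z": 0,"spin": 0,"gripper": -0.25}])

```text
time_s: 9.5
eef_pos: [493.2, 11.2, 88.8]
orientation: [0.638, 0.77, -0.002, -0.002]
contact_force: [-9.9, -2.6, 8.3]
grip_width: 32.3
```

Emit:
apply_moves(targets=[{"x": 0,"y": 0.0005,"z": 0,"spin": 0,"gripper": -0.25},{"x": 0,"y": 0.001,"z": 0,"spin": 0,"gripper": -0.25}])

```text
time_s: 9.67
eef_pos: [493.5, 11.3, 88.7]
orientation: [0.638, 0.77, -0.003, -0.002]
contact_force: [-13.0, -2.5, 10.7]
grip_width: 32.1
```

Emit:
apply_moves(targets=[{"x": 0,"y": -0.002,"z": 0,"spin": 0,"gripper": -0.25},{"x": 0,"y": -0.004,"z": 0,"spin": 0,"gripper": -0.25},{"x": 0,"y": -0.007,"z": 0,"spin": 0,"gripper": -0.25},{"x": 0,"y": -0.01,"z": 0,"spin": 0,"gripper": -0.25},{"x": 0,"y": -0.013,"z": 0,"spin": 0,"gripper": -0.25},{"x": 0,"y": -0.016,"z": 0,"spin": 0,"gripper": -0.25},{"x": 0,"y": -0.018,"z": 0,"spin": 0,"gripper": -0.25}])

```text
time_s: 10.25
eef_pos: [477.8, 8.3, 88.7]
orientation: [0.639, 0.77, 0.0, 0.0]
contact_force: [1.1, -0.0, -0.3]
grip_width: 32.2
```

Emit:
apply_moves(targets=[{"x": 0,"y": -0.0005,"z": 0,"spin": 0,"gripper": -0.25},{"x": 0,"y": -0.001,"z": 0,"spin": 0,"gripper": -0.25}])

```text
time_s: 10.42
eef_pos: [477.1, 8.2, 88.8]
orientation: [0.639, 0.77, 0.0, 0.0]
contact_force: [0.3, -0.6, 0.1]
grip_width: 32.1
```

Emit:
apply_moves(targets=[{"x": 0,"y": -0.0005,"z": 0,"spin": 0,"gripper": -0.25},{"x": 0,"y": -0.001,"z": 0,"spin": 0,"gripper": -0.25}])

```text
time_s: 10.58
eef_pos: [476.2, 8.0, 88.8]
orientation: [0.639, 0.77, 0.0, 0.0]
contact_force: [-0.2, -0.3, -0.4]
grip_width: 32.1
```

Emit:
apply_moves(targets=[{"x": 0,"y": -0.0005,"z": 0,"spin": 0,"gripper": -0.25},{"x": 0,"y": -0.001,"z": 0,"spin": 0,"gripper": -0.25}])

```text
time_s: 10.75
eef_pos: [475.2, 7.8, 88.7]
orientation: [0.639, 0.77, 0.0, 0.0]
contact_force: [0.4, -0.1, 0.3]
grip_width: 32.2
```

Emit:
apply_moves(targets=[{"x": 0,"y": -0.001,"z": 0,"spin": 0,"gripper": -0.25},{"x": 0,"y": -0.002,"z": 0,"spin": 0,"gripper": -0.25}])

```text
time_s: 10.92
eef_pos: [473.7, 7.5, 89.0]
orientation: [0.639, 0.77, 0.001, 0.001]
contact_force: [1.9, 1.1, -1.3]
grip_width: 32.1
```

Emit:
apply_moves(targets=[{"x": 0,"y": -0.0005,"z": 0,"spin": 0,"gripper": -0.25},{"x": 0,"y": -0.001,"z": 0,"spin": 0,"gripper": -0.25}])

```text
time_s: 11.08
eef_pos: [472.8, 7.2, 89.1]
orientation: [0.639, 0.77, 0.001, 0.001]
contact_force: [2.5, 0.2, -0.0]
grip_width: 32.0
```

Emit:
apply_moves(targets=[{"x": 0,"y": -0.0005,"z": 0,"spin": 0,"gripper": -0.25},{"x": 0,"y": -0.001,"z": 0,"spin": 0,"gripper": -0.25}])

```text
time_s: 11.25
eef_pos: [471.9, 7.1, 89.3]
orientation: [0.639, 0.77, 0.001, 0.001]
contact_force: [3.3, 1.1, 1.7]
grip_width: 31.8
```

Emit:
apply_moves(targets=[{"x": 0,"y": -0.0005,"z": 0,"spin": 0,"gripper": -0.25},{"x": 0,"y": -0.001,"z": 0,"spin": 0,"gripper": -0.25}])

```text
time_s: 11.42
eef_pos: [471.2, 6.9, 89.4]
orientation: [0.639, 0.77, 0.001, 0.001]
contact_force: [5.8, 2.0, 0.7]
grip_width: 32.0
```

Emit:
apply_moves(targets=[{"x": 0,"y": -0.0005,"z": 0,"spin": 0,"gripper": -0.25},{"x": 0,"y": -0.001,"z": 0,"spin": 0,"gripper": -0.25}])

```text
time_s: 11.58
eef_pos: [470.8, 6.8, 89.6]
orientation: [0.639, 0.77, 0.002, 0.002]
contact_force: [7.4, 2.1, -0.5]
grip_width: 32.4
```

Emit:
apply_moves(targets=[{"x": 0,"y": -0.0005,"z": 0,"spin": 0,"gripper": -0.25},{"x": 0,"y": -0.001,"z": 0,"spin": 0,"gripper": -0.25}])

```text
time_s: 11.75
eef_pos: [470.5, 6.7, 89.7]
orientation: [0.639, 0.77, 0.002, 0.002]
contact_force: [9.2, 2.8, -2.1]
grip_width: 32.3
```

Emit:
apply_moves(targets=[{"x": 0,"y": 0.003,"z": 0,"spin": 0,"gripper": -0.25},{"x": 0,"y": 0.006,"z": 0,"spin": 0,"gripper": -0.25},{"x": 0,"y": 0.009,"z": 0,"spin": 0,"gripper": -0.25},{"x": 0,"y": 0.0115,"z": 0,"spin": 0,"gripper": -0.25},{"x": 0,"y": 0.0115,"z": -0.015,"spin": 0,"gripper": -0.25},{"x": 0,"y": 0.0115,"z": -0.045,"spin": 0,"gripper": -0.25},{"x": 0,"y": 0.0115,"z": -0.083,"spin": 0,"gripper": -0.25},{"x": 0,"y": 0.0115,"z": -0.083,"spin": 0,"gripper": -0.25},{"x": 0,"y": 0.0115,"z": -0.083,"spin": 0,"gripper": -0.25},{"x": 0,"y": 0.0115,"z": -0.083,"spin": 0,"gripper": -0.25}])

```text
time_s: 12.58
eef_pos: [479.1, 8.7, 171.2]
orientation: [0.639, 0.77, -0.0, -0.0]
contact_force: [-0.2, -0.4, -0.2]
grip_width: 31.7
```

```bash
python3 -c "
from h import *
plan((469,119,175),5.7)"
```

```text
t 12.58 pos [479.1   8.7 171.2] yhead 10.64 F [-0.2 -0.4 -0.2] w 31.7
shift m [ 0.1103  0.0104 -0.0038] spin 4.94
```

The middle lock comes up hard at both ends after about 5 mm in all, so it is sound. Now the left one.

Emit:
apply_moves(targets=[{"x": 0.04,"y": 0.004,"z": -0.004,"spin": 2,"gripper": -0.25},{"x": 0.08,"y": 0.008,"z": -0.004,"spin": 5,"gripper": -0.25},{"x": 0.11,"y": 0.0105,"z": -0.004,"spin": 5,"gripper": -0.25},{"x": 0.11,"y": 0.0105,"z": -0.004,"spin": 5,"gripper": -0.25},{"x": 0.11,"y": 0.0105,"z": -0.004,"spin": 5,"gripper": -0.25},{"x": 0.11,"y": 0.0105,"z": -0.004,"spin": 5,"gripper": -0.25}])

```text
time_s: 13.08
eef_pos: [468.7, 118.5, 174.0]
orientation: [0.671, 0.741, -0.001, -0.001]
contact_force: [0.2, -0.7, -0.3]
grip_width: 32.4
```

```bash
python3 -c "
from h import *
plan((469,119,88),5.7)"
```

```text
t 13.08 pos [468.7 118.5 174. ] yhead 5.67 F [ 0.2 -0.7 -0.3] w 32.4
shift m [0.0006 0.0007 0.086 ] spin -0.03
```

Emit:
apply_moves(targets=[{"x": 0,"y": 0,"z": 0.03,"spin": 0,"gripper": -0.25},{"x": 0,"y": 0,"z": 0.058,"spin": 0,"gripper": -0.25},{"x": 0,"y": 0,"z": 0.078,"spin": 0,"gripper": -0.25},{"x": 0,"y": 0,"z": 0.086,"spin": 0,"gripper": -0.25},{"x": 0,"y": 0,"z": 0.086,"spin": 0,"gripper": -0.25},{"x": 0,"y": 0,"z": 0.086,"spin": 0,"gripper": -0.25}])

```text
time_s: 13.58
eef_pos: [469.7, 118.0, 89.8]
orientation: [0.672, 0.741, -0.0, -0.0]
contact_force: [0.6, 0.9, 0.7]
grip_width: 32.0
```

Emit:
apply_moves(targets=[{"x": 0,"y": 0.0015,"z": 0,"spin": 0,"gripper": -0.25},{"x": 0,"y": 0.003,"z": 0,"spin": 0,"gripper": -0.25},{"x": 0,"y": 0.0045,"z": 0,"spin": 0,"gripper": -0.25},{"x": 0,"y": 0.006,"z": 0,"spin": 0,"gripper": -0.25},{"x": 0,"y": 0.007,"z": 0,"spin": 0,"gripper": -0.25}])

```text
time_s: 14.0
eef_pos: [477.3, 119.5, 90.5]
orientation: [0.671, 0.741, 0.001, 0.0]
contact_force: [0.0, 0.0, 0.6]
grip_width: 31.8
```

Emit:
apply_moves(targets=[{"x": 0,"y": 0.001,"z": 0,"spin": 0,"gripper": -0.25},{"x": 0,"y": 0.002,"z": 0,"spin": 0,"gripper": -0.25}])

```text
time_s: 14.17
eef_pos: [478.6, 119.6, 89.9]
orientation: [0.671, 0.741, -0.0, -0.0]
contact_force: [-2.1, -0.0, 1.8]
grip_width: 31.9
```

Emit:
apply_moves(targets=[{"x": 0,"y": 0.0005,"z": 0,"spin": 0,"gripper": -0.25},{"x": 0,"y": 0.001,"z": 0,"spin": 0,"gripper": -0.25}])

```text
time_s: 14.33
eef_pos: [479.1, 119.7, 89.7]
orientation: [0.671, 0.741, -0.001, -0.0]
contact_force: [-2.9, -0.7, 2.0]
grip_width: 32.3
```

Emit:
apply_moves(targets=[{"x": 0,"y": 0.0005,"z": 0,"spin": 0,"gripper": -0.25},{"x": 0,"y": 0.001,"z": 0,"spin": 0,"gripper": -0.25}])

```text
time_s: 14.5
eef_pos: [479.7, 119.7, 89.6]
orientation: [0.671, 0.741, -0.001, -0.001]
contact_force: [-5.2, -0.6, 4.6]
grip_width: 32.1
```

Emit:
apply_moves(targets=[{"x": 0,"y": 0.0005,"z": 0,"spin": 0,"gripper": -0.25},{"x": 0,"y": 0.001,"z": 0,"spin": 0,"gripper": -0.25}])

```text
time_s: 14.67
eef_pos: [480.7, 119.8, 89.7]
orientation: [0.671, 0.741, -0.001, -0.001]
contact_force: [-5.4, -1.1, 5.2]
grip_width: 32.2
```

Emit:
apply_moves(targets=[{"x": 0,"y": 0.0005,"z": 0,"spin": 0,"gripper": -0.25},{"x": 0,"y": 0.001,"z": 0,"spin": 0,"gripper": -0.25}])

```text
time_s: 14.83
eef_pos: [481.4, 119.9, 89.8]
orientation: [0.671, 0.741, -0.001, -0.001]
contact_force: [-7.6, -0.8, 6.7]
grip_width: 32.5
```

Emit:
apply_moves(targets=[{"x": 0,"y": 0.0005,"z": 0,"spin": 0,"gripper": -0.25},{"x": 0,"y": 0.001,"z": 0,"spin": 0,"gripper": -0.25}])

```text
time_s: 15.0
eef_pos: [481.6, 120.0, 89.7]
orientation: [0.671, 0.741, -0.002, -0.002]
contact_force: [-9.9, -1.8, 8.7]
grip_width: 32.4
```

Emit:
apply_moves(targets=[{"x": 0,"y": -0.002,"z": 0,"spin": 0,"gripper": -0.25},{"x": 0,"y": -0.004,"z": 0,"spin": 0,"gripper": -0.25},{"x": 0,"y": -0.007,"z": 0,"spin": 0,"gripper": -0.25},{"x": 0,"y": -0.01,"z": 0,"spin": 0,"gripper": -0.25},{"x": 0,"y": -0.013,"z": 0,"spin": 0,"gripper": -0.25},{"x": 0,"y": -0.016,"z": 0,"spin": 0,"gripper": -0.25},{"x": 0,"y": -0.018,"z": 0,"spin": 0,"gripper": -0.25},{"x": 0,"y": -0.02,"z": 0,"spin": 0,"gripper": -0.25}])

```text
time_s: 15.67
eef_pos: [463.5, 118.1, 89.8]
orientation: [0.671, 0.741, 0.0, 0.0]
contact_force: [0.5, 0.2, 0.2]
grip_width: 31.9
```

Emit:
apply_moves(targets=[{"x": 0,"y": -0.001,"z": 0,"spin": 0,"gripper": -0.25},{"x": 0,"y": -0.002,"z": 0,"spin": 0,"gripper": -0.25}])

```text
time_s: 15.83
eef_pos: [462.1, 117.9, 90.0]
orientation: [0.671, 0.741, 0.001, 0.001]
contact_force: [1.3, -0.2, -1.6]
grip_width: 31.8
```

Emit:
apply_moves(targets=[{"x": 0,"y": -0.0005,"z": 0,"spin": 0,"gripper": -0.25},{"x": 0,"y": -0.001,"z": 0,"spin": 0,"gripper": -0.25}])

```text
time_s: 16.0
eef_pos: [461.2, 117.8, 90.1]
orientation: [0.672, 0.741, 0.001, 0.0]
contact_force: [3.3, 1.3, -0.8]
grip_width: 31.9
```

Emit:
apply_moves(targets=[{"x": 0,"y": -0.0005,"z": 0,"spin": 0,"gripper": -0.25},{"x": 0,"y": -0.001,"z": 0,"spin": 0,"gripper": -0.25}])

```text
time_s: 16.17
eef_pos: [460.3, 117.8, 90.2]
orientation: [0.672, 0.741, 0.001, 0.001]
contact_force: [2.5, -0.4, 0.9]
grip_width: 32.3
```

Emit:
apply_moves(targets=[{"x": 0,"y": -0.0005,"z": 0,"spin": 0,"gripper": -0.25},{"x": 0,"y": -0.001,"z": 0,"spin": 0,"gripper": -0.25}])

```text
time_s: 16.33
eef_pos: [459.4, 117.7, 90.3]
orientation: [0.671, 0.741, 0.001, 0.001]
contact_force: [3.9, 0.4, 2.0]
grip_width: 31.6
```

Emit:
apply_moves(targets=[{"x": 0,"y": -0.0005,"z": 0,"spin": 0,"gripper": -0.25},{"x": 0,"y": -0.001,"z": 0,"spin": 0,"gripper": -0.25}])

```text
time_s: 16.5
eef_pos: [458.8, 117.6, 90.5]
orientation: [0.671, 0.741, 0.001, 0.001]
contact_force: [6.4, 0.5, 1.5]
grip_width: 32.0
```

Emit:
apply_moves(targets=[{"x": 0,"y": -0.0005,"z": 0,"spin": 0,"gripper": -0.25},{"x": 0,"y": -0.001,"z": 0,"spin": 0,"gripper": -0.25}])

```text
time_s: 16.67
eef_pos: [458.5, 117.6, 90.6]
orientation: [0.672, 0.741, 0.002, 0.002]
contact_force: [8.7, 0.9, -0.3]
grip_width: 32.1
```

The left lock also comes up hard after about 5 mm in all. The right one is therefore the worn one.

Emit:
apply_moves(targets=[{"x": 0,"y": 0.003,"z": 0,"spin": 0,"gripper": -0.25},{"x": 0,"y": 0.006,"z": 0,"spin": 0,"gripper": -0.25},{"x": 0,"y": 0.009,"z": 0,"spin": 0,"gripper": -0.25},{"x": 0,"y": 0.0115,"z": 0,"spin": 0,"gripper": -0.25},{"x": 0,"y": 0.0115,"z": -0.015,"spin": 0,"gripper": -0.25},{"x": 0,"y": 0.0115,"z": -0.045,"spin": 0,"gripper": -0.25},{"x": 0,"y": 0.0115,"z": -0.085,"spin": 0,"gripper": -0.25},{"x": 0,"y": 0.0115,"z": -0.085,"spin": 0,"gripper": -0.25},{"x": 0,"y": 0.0115,"z": -0.085,"spin": 0,"gripper": -0.25},{"x": 0,"y": 0.0115,"z": -0.085,"spin": 0,"gripper": -0.25}])

```text
time_s: 17.5
eef_pos: [467.7, 118.5, 174.2]
orientation: [0.671, 0.741, -0.0, -0.0]
contact_force: [-0.2, 0.2, -0.1]
grip_width: 32.1
```

```bash
cat >> h.py <<'E'
def locks(f,zmin=85,box=(205,370,225,305)):
    z=load(f); H=np.array([atd(z,u,v) for v in range(box[2],box[3]) for u in range(box[0],box[1]) if z['d'][v,u]>0]); return H
E
python3 -c "
from h import *
shot('top','top2'); H=locks('top2'); H0=locks('top')
for c in [(469,119),(480.6,10.2),(492.7,-99.6)]:
  for h in (H0,H):
    q=h[(h[:,2]>88)&(h[:,2]<153)&(np.hypot(h[:,0]-c[0],h[:,1]-c[1])<46)]
    r=cv2.minAreaRect(q[:,:2].astype(np.float32)); print(len(q),r,q.mean(0).round(1))
plan((492.7,-99.6,175),15.1)"
```

```text
164 ((469.6729431152344, 118.52262115478516), (14.816585540771484, 73.4094467163086), 7.461731910705566) [469.2 118.8 126.6]
49 ((470.70538330078125, 93.88713836669922), (12.660332679748535, 23.973478317260742), 1.0400850772857666) [471.5  92.6 136.9]
167 ((480.53216552734375, 10.354011535644531), (14.24888801574707, 76.44989776611328), 10.776467323303223) [480.5  10.3 126.2]
171 ((479.8902587890625, 10.259353637695312), (13.835407257080078, 76.33563232421875), 10.819910049438477) [479.9   9.9 127.5]
165 ((492.80670166015625, -99.82492065429688), (14.057343482971191, 74.85323333740234), 15.070981979370117) [492.6 -99.6 126.8]
165 ((491.2740783691406, -100.19440460205078), (14.603381156921387, 74.73358154296875), 16.357379913330078) [ 491.6 -100.4  126.6]
t 17.55 pos [467.1 118.5 173.2] yhead 5.64 F [-0.3 -0.4  0.1] w 32.2
shift m [-0.2195  0.004  -0.0018] spin -9.46
```

Emit:
apply_moves(targets=[{"x": -0.04,"y": 0.001,"z": -0.002,"spin": -3,"gripper": -0.25},{"x": -0.08,"y": 0.002,"z": -0.002,"spin": -7,"gripper": -0.25},{"x": -0.12,"y": 0.003,"z": -0.002,"spin": -10,"gripper": -0.25},{"x": -0.16,"y": 0.004,"z": -0.002,"spin": -10,"gripper": -0.25},{"x": -0.195,"y": 0.004,"z": -0.002,"spin": -10,"gripper": -0.25},{"x": -0.215,"y": 0.004,"z": -0.002,"spin": -10,"gripper": -0.25},{"x": -0.22,"y": 0.004,"z": -0.002,"spin": -10,"gripper": -0.25},{"x": -0.22,"y": 0.004,"z": -0.002,"spin": -10,"gripper": -0.25},{"x": -0.22,"y": 0.004,"z": -0.002,"spin": -10,"gripper": -0.25}])

```text
time_s: 18.3
eef_pos: [492.9, -99.2, 175.2]
orientation: [0.604, 0.797, -0.0, -0.002]
contact_force: [0.3, 1.3, 0.7]
grip_width: 32.0
```

```bash
python3 -c "
from h import *
plan((492.5,-100.3,86),15.7)"
```

```text
t 18.3 pos [492.9 -99.2 175.2] yhead 15.62 F [0.3 1.3 0.7] w 32.0
shift m [-0.0011 -0.0005  0.0892] spin -0.08
```

Emit:
apply_moves(targets=[{"x": -0.001,"y": 0,"z": 0.03,"spin": 0,"gripper": -0.25},{"x": -0.001,"y": 0,"z": 0.06,"spin": 0,"gripper": -0.25},{"x": -0.001,"y": 0,"z": 0.08,"spin": 0,"gripper": -0.25},{"x": -0.001,"y": 0,"z": 0.089,"spin": 0,"gripper": -0.25},{"x": -0.001,"y": 0,"z": 0.089,"spin": 0,"gripper": -0.25},{"x": -0.001,"y": 0,"z": 0.089,"spin": 0,"gripper": -0.25},{"x": -0.001,"y": 0,"z": 0.089,"spin": 0,"gripper": -0.25}])

```text
time_s: 18.88
eef_pos: [495.2, -100.8, 89.5]
orientation: [0.604, 0.797, 0.0, 0.001]
contact_force: [-0.0, -0.2, 0.1]
grip_width: 32.3
```

Emit:
apply_moves(targets=[{"x": 0,"y": 0,"z": 0,"spin": 0,"gripper": -0.6},{"x": 0,"y": 0,"z": 0,"spin": 0,"gripper": -0.7},{"x": 0,"y": 0,"z": 0,"spin": 0,"gripper": -0.8},{"x": 0,"y": 0,"z": 0,"spin": 0,"gripper": -0.9},{"x": 0,"y": 0,"z": 0,"spin": 0,"gripper": -0.9},{"x": 0,"y": 0,"z": 0,"spin": 0,"gripper": -0.9}], squeeze=50)

```text
time_s: 19.38
eef_pos: [494.8, -101.4, 89.6]
orientation: [0.604, 0.797, 0.0, 0.001]
contact_force: [-3.6, 0.2, 6.3]
grip_width: 13.3
```

```bash
python3 -c "
from h import *
plan((492.5,-100.3,160),15.7)"
```

```text
t 19.38 pos [ 494.8 -101.4   89.6] yhead 15.63 F [-3.6  0.2  6.3] w 13.3
shift m [ 0.0016 -0.0018 -0.0704] spin -0.07
```

Emit:
apply_moves(targets=[{"x": 0,"y": 0,"z": -0.005,"spin": 0,"gripper": -0.9},{"x": 0,"y": 0,"z": -0.015,"spin": 0,"gripper": -0.9},{"x": 0,"y": 0,"z": -0.03,"spin": 0,"gripper": -0.9},{"x": 0,"y": 0,"z": -0.05,"spin": 0,"gripper": -0.9},{"x": 0,"y": 0,"z": -0.07,"spin": 0,"gripper": -0.9},{"x": 0,"y": 0,"z": -0.075,"spin": 0,"gripper": -0.9},{"x": 0,"y": 0,"z": -0.075,"spin": 0,"gripper": -0.9}])

```text
time_s: 19.97
eef_pos: [495.2, -101.4, 164.9]
orientation: [0.604, 0.797, 0.001, 0.002]
contact_force: [0.4, 0.1, -4.7]
grip_width: 13.2
```

```bash
python3 -c "
from h import *
plan((511.5,-339.1,166),15.7)"
```

```text
t 19.97 pos [ 495.2 -101.4  164.9] yhead 15.63 F [ 0.4  0.1 -4.7] w 13.2
shift m [-0.2333 -0.0483 -0.0007] spin -0.07
```

Emit:
apply_moves(targets=[{"x": -0.03,"y": -0.006,"z": 0,"spin": 0,"gripper": -0.9},{"x": -0.065,"y": -0.014,"z": 0,"spin": 0,"gripper": -0.9},{"x": -0.1,"y": -0.021,"z": 0,"spin": 0,"gripper": -0.9},{"x": -0.135,"y": -0.028,"z": 0,"spin": 0,"gripper": -0.9},{"x": -0.17,"y": -0.035,"z": 0,"spin": 0,"gripper": -0.9},{"x": -0.2,"y": -0.041,"z": 0,"spin": 0,"gripper": -0.9},{"x": -0.22,"y": -0.045,"z": 0,"spin": 0,"gripper": -0.9},{"x": -0.235,"y": -0.048,"z": 0,"spin": 0,"gripper": -0.9},{"x": -0.235,"y": -0.048,"z": 0,"spin": 0,"gripper": -0.9},{"x": -0.235,"y": -0.048,"z": 0,"spin": 0,"gripper": -0.9}])

```text
time_s: 20.8
eef_pos: [510.4, -339.9, 161.0]
orientation: [0.605, 0.796, 0.0, -0.002]
contact_force: [0.5, 0.5, -3.9]
grip_width: 13.2
```

Emit:
apply_moves(targets=[{"x": 0,"y": 0,"z": 0,"spin": 0,"gripper": -0.9},{"x": 0,"y": 0,"z": 0,"spin": 0,"gripper": -0.9},{"x": 0,"y": 0,"z": 0,"spin": 0,"gripper": -0.9}])

```text
time_s: 21.05
eef_pos: [511.1, -339.0, 162.5]
orientation: [0.604, 0.797, 0.0, -0.0]
contact_force: [0.4, 0.3, -3.9]
grip_width: 12.7
```

```bash
python3 -c "
from h import *
plan((512,-340.7,166),15.7)
shot('scene','s3'); shot('wrist','w4'); shot('top','top3')
a=cv2.imread('pics/s3.png')[190:340,120:290]; a=cv2.resize(a,None,fx=2.6,fy=2.6,interpolation=cv2.INTER_CUBIC)
b=cv2.imread('pics/w4.png')[220:480,200:440]; b=cv2.resize(b,None,fx=1.4,fy=1.4,interpolation=cv2.INTER_CUBIC)
o=np.zeros((400,800,3),np.uint8); o[:390,:442]=a; o[:364,450:786]=b; cv2.imwrite('pics/c2.png',o)
z=load('s3'); 
for X in [(511.5,-339.1,60),(511.5,-339.1,92),(511.5,-339.1,137)]: print((proj(z,X)-[120,190])*2.6)"
```

```text
t 21.05 pos [ 511.1 -339.   162.5] yhead 15.71 F [ 0.4  0.3 -3.9] w 12.7
shift m [-0.0019  0.0004 -0.0035] spin 0.01
[228.55998745 246.9646894 ]
[223.24218118 215.59340177]
[215.44261356 169.64295329]
```

View pics/c2.png

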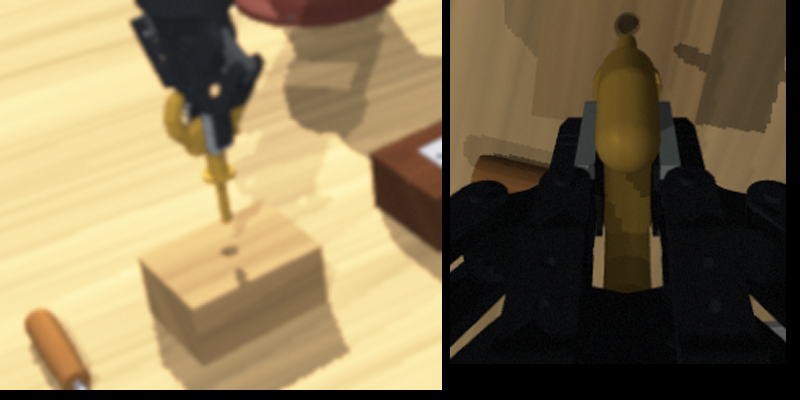

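```bash
python3 -c "
from h import *
a=cv2.imread('pics/s3.png')[250:295,185:230]; a=cv2.resize(a,None,fx=8.8,fy=8.8,interpolation=cv2.INTER_CUBIC)
b=cv2.imread('pics/w4.png')[225:275,300:350]; b=cv2.resize(b,None,fx=8,fy=8,interpolation=cv2.INTER_CUBIC)
o=np.zeros((400,800,3),np.uint8); o[:396,:396]=a; o[:400,400:800]=b; cv2.imwrite('pics/c3.png',o)
z=load('w4'); print(atz(z,326.4,235.7,60),sense()['eef_pos'])
for X in [(511.5,-339.1,60),(510.6,-338,88)]: print((proj(z,X)-[300,225])*8+[400,0])"
```

```text
[ 510.6589261  -338.94985786   60.        ] [ 511.22847472 -339.56221431  162.83738207]
[619.70094106  89.49744875]
[613.88053472 185.8647961 ]
```

View pics/c3.png

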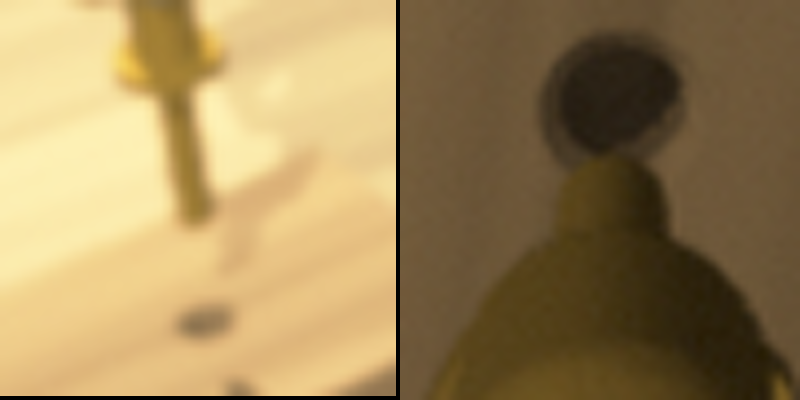

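```bash
cat > f.py <<'E'
from h import *
from scipy.optimize import fsolve
def hull(z,P,r):
    a=np.linspace(0,2*np.pi,72); return np.array([proj(z,(P[0]+r*np.cos(t),P[1]+r*np.sin(t),P[2])) for t in a])
zw=load('w4'); zs=load('s3')
for fz in (86,88,90):
    hw=atz(zw,300+(615-400)/8,225+97/8,60)
    def e(p):
        h=hull(zw,(p[0],p[1],fz),4.5); return [ (h[:,0].min()+h[:,0].max())/2-(300+(611.5-400)/8), h[:,1].min()-(225+152/8)]
    fw=fsolve(e,hw[:2]); 
    hs=atz(zs,185+205/8.8,250+322/8.8,60)
    def e2(p):
        h=hull(zs,(p[0],p[1],fz),4.5); return [(h[:,0].min()+h[:,0].max())/2-(185+195.5/8.8), h[:,1].max()-(250+227/8.8)]
    fs=fsolve(e2,hs[:2])
    print(fz,'wrist hole',hw[:2].round(1),'foot',fw.round(1),'diff',(fw-hw[:2]).round(1),'| scene hole',hs[:2].round(1),'foot',fs.round(1),'diff',(fs-hs[:2]).round(1))
E
python3 f.py
```

```text
86 wrist hole [ 511.3 -339.9] foot [ 511.  -340.3] diff [-0.2 -0.4] | scene hole [ 517.2 -340.8] foot [ 510.4 -336.4] diff [-6.8  4.3]
88 wrist hole [ 511.3 -339.9] foot [ 510.8 -339.6] diff [-0.4  0.3] | scene hole [ 517.2 -340.8] foot [ 513.1 -337.3] diff [-4.1  3.4]
90 wrist hole [ 511.3 -339.9] foot [ 510.6 -338.9] diff [-0.6  1. ] | scene hole [ 517.2 -340.8] foot [ 515.8 -338.2] diff [-1.4  2.5]
```

```bash
python3 -c "
from h import *
plan((511.6,-339.7,137),15.7)"
```

```text
t 21.2 pos [ 511.2 -339.6  162.8] yhead 15.69 F [-0.3  0.3 -3.8] w 13.1
shift m [-0.0002  0.0003  0.0258] spin -0.01
```

Emit:
apply_moves(targets=[{"x": 0,"y": 0.0003,"z": 0.006,"spin": 0,"gripper": -0.9},{"x": 0,"y": 0.0003,"z": 0.012,"spin": 0,"gripper": -0.9},{"x": 0,"y": 0.0003,"z": 0.018,"spin": 0,"gripper": -0.9},{"x": 0,"y": 0.0003,"z": 0.023,"spin": 0,"gripper": -0.9},{"x": 0,"y": 0.0003,"z": 0.023,"spin": 0,"gripper": -0.9},{"x": 0,"y": 0.0003,"z": 0.023,"spin": 0,"gripper": -0.9},{"x": 0,"y": 0.0003,"z": 0.023,"spin": 0,"gripper": -0.9}])

```text
time_s: 21.78
eef_pos: [511.4, -340.2, 139.7]
orientation: [0.604, 0.797, 0.0, 0.0]
contact_force: [-0.3, -0.5, -3.3]
grip_width: 13.0
```

```bash
python3 -c "
from h import *
plan((511.6,-339.7,133),15.7)"
```

```text
t 21.78 pos [ 511.4 -340.2  139.7] yhead 15.63 F [-0.3 -0.5 -3.3] w 13.0
shift m [0.0004 0.0003 0.0067] spin -0.07
```

Foot is about 5 mm above the block. I'll feel my way in with small steps.

Emit:
apply_moves(targets=[{"x": 0.0004,"y": 0.0003,"z": 0.002,"spin": 0,"gripper": -0.9},{"x": 0.0004,"y": 0.0003,"z": 0.004,"spin": 0,"gripper": -0.9},{"x": 0.0004,"y": 0.0003,"z": 0.006,"spin": 0,"gripper": -0.9}])

```text
time_s: 22.03
eef_pos: [511.7, -339.8, 133.9]
orientation: [0.604, 0.797, -0.0, 0.0]
contact_force: [0.2, 0.6, -4.0]
grip_width: 13.3
```

Emit:
apply_moves(targets=[{"x": 0,"y": 0,"z": 0.001,"spin": 0,"gripper": -0.9},{"x": 0,"y": 0,"z": 0.002,"spin": 0,"gripper": -0.9}])

```text
time_s: 22.2
eef_pos: [511.7, -339.8, 131.7]
orientation: [0.604, 0.797, -0.0, 0.0]
contact_force: [0.3, -1.0, -4.5]
grip_width: 12.8
```

Emit:
apply_moves(targets=[{"x": 0,"y": 0,"z": 0.001,"spin": 0,"gripper": -0.9},{"x": 0,"y": 0,"z": 0.002,"spin": 0,"gripper": -0.9}])

```text
time_s: 22.37
eef_pos: [511.7, -339.8, 129.8]
orientation: [0.604, 0.797, -0.0, 0.0]
contact_force: [-0.5, -0.3, -3.9]
grip_width: 13.3
```

The foot is inside the hole with no contact force, so I'll continue down.

Emit:
apply_moves(targets=[{"x": 0,"y": 0,"z": 0.0015,"spin": 0,"gripper": -0.9},{"x": 0,"y": 0,"z": 0.003,"spin": 0,"gripper": -0.9},{"x": 0,"y": 0,"z": 0.0045,"spin": 0,"gripper": -0.9},{"x": 0,"y": 0,"z": 0.006,"spin": 0,"gripper": -0.9},{"x": 0,"y": 0,"z": 0.008,"spin": 0,"gripper": -0.9}])

```text
time_s: 22.78
eef_pos: [511.7, -339.8, 121.8]
orientation: [0.604, 0.797, -0.0, 0.0]
contact_force: [0.6, -1.0, -4.1]
grip_width: 13.2
```

Emit:
apply_moves(targets=[{"x": 0,"y": 0,"z": 0.002,"spin": 0,"gripper": -0.9},{"x": 0,"y": 0,"z": 0.004,"spin": 0,"gripper": -0.9},{"x": 0,"y": 0,"z": 0.006,"spin": 0,"gripper": -0.9},{"x": 0,"y": 0,"z": 0.008,"spin": 0,"gripper": -0.9}])

```text
time_s: 23.12
eef_pos: [511.6, -339.8, 113.6]
orientation: [0.604, 0.797, -0.0, 0.0]
contact_force: [1.2, -0.4, -3.9]
grip_width: 13.4
```

Emit:
apply_moves(targets=[{"x": 0,"y": 0,"z": 0.002,"spin": 0,"gripper": -0.9},{"x": 0,"y": 0,"z": 0.004,"spin": 0,"gripper": -0.9},{"x": 0,"y": 0,"z": 0.006,"spin": 0,"gripper": -0.9},{"x": 0,"y": 0,"z": 0.008,"spin": 0,"gripper": -0.9}])

```text
time_s: 23.45
eef_pos: [511.6, -339.8, 105.7]
orientation: [0.604, 0.797, -0.0, 0.0]
contact_force: [1.5, -0.9, -3.0]
grip_width: 13.4
```

Emit:
apply_moves(targets=[{"x": 0,"y": 0,"z": 0.002,"spin": 0,"gripper": -0.9},{"x": 0,"y": 0,"z": 0.004,"spin": 0,"gripper": -0.9},{"x": 0,"y": 0,"z": 0.006,"spin": 0,"gripper": -0.9},{"x": 0,"y": 0,"z": 0.008,"spin": 0,"gripper": -0.9}])

```text
time_s: 23.78
eef_pos: [511.6, -339.7, 97.6]
orientation: [0.604, 0.797, -0.0, 0.0]
contact_force: [0.4, -2.1, -2.6]
grip_width: 13.0
```

Emit:
apply_moves(targets=[{"x": 0,"y": 0,"z": 0.0015,"spin": 0,"gripper": -0.9},{"x": 0,"y": 0,"z": 0.003,"spin": 0,"gripper": -0.9},{"x": 0,"y": 0,"z": 0.004,"spin": 0,"gripper": -0.9}])

```text
time_s: 24.03
eef_pos: [511.6, -339.8, 93.6]
orientation: [0.604, 0.797, -0.0, 0.0]
contact_force: [1.3, -1.0, -3.6]
grip_width: 13.3
```

Emit:
apply_moves(targets=[{"x": 0,"y": 0,"z": 0.001,"spin": 0,"gripper": -0.9},{"x": 0,"y": 0,"z": 0.002,"spin": 0,"gripper": -0.9}])

```text
time_s: 24.2
eef_pos: [511.6, -339.7, 91.8]
orientation: [0.604, 0.797, -0.0, 0.0]
contact_force: [1.0, -0.8, -3.3]
grip_width: 13.2
```

Emit:
apply_moves(targets=[{"x": 0,"y": 0,"z": 0.0005,"spin": 0,"gripper": -0.9},{"x": 0,"y": 0,"z": 0.001,"spin": 0,"gripper": -0.9}])

```text
time_s: 24.37
eef_pos: [511.6, -339.7, 90.8]
orientation: [0.604, 0.797, -0.0, 0.0]
contact_force: [1.7, -2.0, -3.1]
grip_width: 13.1
```

Emit:
apply_moves(targets=[{"x": 0,"y": 0,"z": 0.0005,"spin": 0,"gripper": -0.9},{"x": 0,"y": 0,"z": 0.001,"spin": 0,"gripper": -0.9}])

```text
time_s: 24.53
eef_pos: [511.7, -339.7, 89.8]
orientation: [0.604, 0.797, -0.0, 0.0]
contact_force: [1.6, -1.4, -2.7]
grip_width: 13.2
```

Emit:
apply_moves(targets=[{"x": 0,"y": 0,"z": 0.0005,"spin": 0,"gripper": -0.9},{"x": 0,"y": 0,"z": 0.0005,"spin": 0,"gripper": -0.9}])

```text
time_s: 24.7
eef_pos: [511.6, -339.7, 89.7]
orientation: [0.604, 0.797, -0.0, 0.0]
contact_force: [0.1, -1.6, -1.0]
grip_width: 13.6
```

Emit:
apply_moves(targets=[{"x": 0,"y": 0,"z": 0.0005,"spin": 0,"gripper": -0.9},{"x": 0,"y": 0,"z": 0.0005,"spin": 0,"gripper": -0.9}])

```text
time_s: 24.87
eef_pos: [511.7, -339.8, 89.7]
orientation: [0.604, 0.797, -0.0, 0.0]
contact_force: [-2.1, -0.4, 4.3]
grip_width: 13.3
```

The collar has seated: Fz went from -4 to +4 N with z stopped at 89.7. I'll open the fingers, then rise.

Emit:
apply_moves(targets=[{"x": 0,"y": 0,"z": 0,"spin": 0,"gripper": -0.6},{"x": 0,"y": 0,"z": 0,"spin": 0,"gripper": -0.4},{"x": 0,"y": 0,"z": 0,"spin": 0,"gripper": -0.25},{"x": 0,"y": 0,"z": 0,"spin": 0,"gripper": -0.25},{"x": 0,"y": 0,"z": 0,"spin": 0,"gripper": -0.25},{"x": 0,"y": 0,"z": 0,"spin": 0,"gripper": -0.25}])

```text
time_s: 25.37
eef_pos: [511.5, -339.6, 88.6]
orientation: [0.604, 0.797, 0.0, -0.0]
contact_force: [0.1, -0.3, 0.9]
grip_width: 31.9
```

Emit:
apply_moves(targets=[{"x": 0,"y": 0,"z": -0.01,"spin": 0,"gripper": -0.25},{"x": 0,"y": 0,"z": -0.03,"spin": 0,"gripper": -0.25},{"x": 0,"y": 0,"z": -0.06,"spin": 0,"gripper": -0.25},{"x": 0,"y": 0,"z": -0.1,"spin": 0,"gripper": -0.25},{"x": -0.04,"y": 0,"z": -0.13,"spin": 0,"gripper": -0.25},{"x": -0.08,"y": 0,"z": -0.13,"spin": 0,"gripper": -0.25},{"x": -0.12,"y": 0,"z": -0.13,"spin": 0,"gripper": -0.25},{"x": -0.15,"y": 0,"z": -0.13,"spin": 0,"gripper": -0.25},{"x": -0.15,"y": 0,"z": -0.13,"spin": 0,"gripper": -0.25},{"x": -0.15,"y": 0,"z": -0.13,"spin": 0,"gripper": -0.25}])

```text
time_s: 26.2
eef_pos: [551.7, -485.5, 218.3]
orientation: [0.605, 0.796, 0.0, -0.001]
contact_force: [1.1, 0.3, -0.5]
grip_width: 32.3
```

```bash
python3 -c "
from h import *
shot('top','top4'); shot('scene','s4')
H=locks('top4',box=(205,455,225,305))
for c in [(469,119),(480.6,10.2),(492.7,-99.6),(510.4,-339.1)]:
    q=H[(H[:,2]>88)&(np.hypot(H[:,0]-c[0],H[:,1]-c[1])<46)]
    if len(q): print(len(q),cv2.minAreaRect(q[:,:2].astype(np.float32)),q.mean(0).round(1),q[:,2].max())
a=cv2.imread('pics/s4.png')[170:350,130:430]; cv2.imwrite('pics/c4.png',cv2.resize(a,None,fx=2.6,fy=2.6,interpolation=cv2.INTER_CUBIC)); print(sense()['eef_pos'])"
```

```text
166 ((468.1690368652344, 118.817626953125), (14.31758975982666, 73.67214965820312), 7.438831806182861) [467.9 120.1 126.2] 151.77442751950616
171 ((479.99505615234375, 10.226226806640625), (13.786041259765625, 76.3023910522461), 10.96713924407959) [479.9  10.  127.1] 151.8056942312428
166 ((509.4495544433594, -336.9274597167969), (13.990991592407227, 74.60481262207031), 15.175033569335938) [ 510.1 -338.3  126.5] 150.81363148439937
[ 551.94679561 -483.51994511  218.98471981]
```

View pics/c4.png

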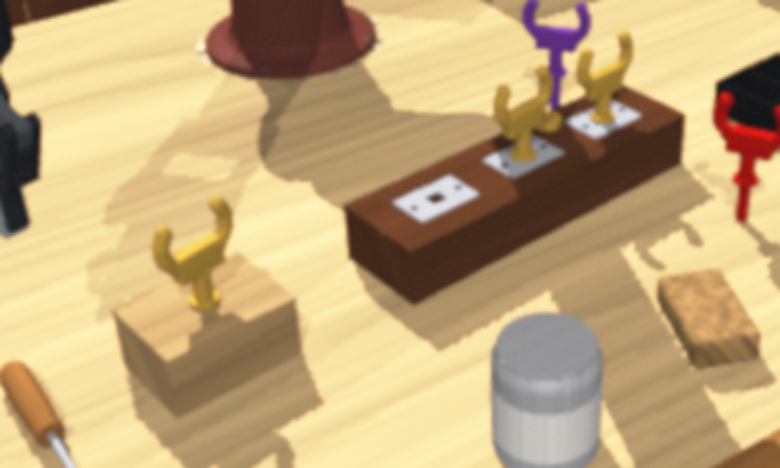

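The worn lock stands upright with its collar on the block at (205,300). The two sound locks stand in their sockets at (525,150) and (603,115), the right socket is empty, and the gripper is clear. Handing in.

```bash
python3 -c "
from workcell import *
print(hand_in())"
```

```text
the job is handed in; nothing more can be done
None
```

The worn rowlock, from the right-hand socket (y = -110 on the gunwale), now stands upright in the repair block, and I have handed the job in.

**Finding it:** I rocked all three across their flat faces, away from the robot first and then back.

| Rowlock | Play in all | Feel |
|---|---|---|
| Right | about 10 mm | moved at 5–8 N; I stopped before it came up hard |
| Middle | about 5 mm | came up hard both ways |
| Left | about 5 mm | came up hard both ways |

The highest sideways force was about 13 N, on the middle one. 5 mm is the top of the sound range, but the gap to 10 mm is clear.

**Moving it:** The pin went into the block with no noticeable resistance. The collar came to rest at the same height as in its old socket (measured tool height 89.7 mm against 89.6 mm at the grip).

**Last checks:**
- **Repaired lock:** the final picture and depth reading show it upright on the block, with its top at about 150 mm as expected.
- **Sound locks:** both stand upright in their sockets, within about 1.5 mm of where they began (slack in the sockets).
- **Gripper and time:** the gripper was clear of everything, and the clock stood at about 26 s.
- **Disagreement:** while lining up over the hole, the scene camera put the hole about 6 mm farther out in x than the top and wrist cameras. I used those two, and the smooth fit bore them out.

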